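# Stand up the wash card and hold a spring clip open round its edge

### The arm

A 6-joint arm with a two-finger parallel gripper is mounted at the origin on a cart in front of the work surface, level with it; the furniture and walls round the work are solid. World frame = base frame: x ahead of the robot, y to its left, z up, the work surface at z = 0. Lengths are in m, angles in degrees, forces in N, time in s.
With the tool pointing down it reaches from about 0.35 to 0.875 m from the base axis. Payload 4.2 kg.
Tool frame: the origin (TCP) lies on the front face of the gripper's body, between the roots of the fingers; the fingertips stand 70 mm ahead of it and the grasp point (between the pads) lies 51 mm ahead of it; x points along the fingers, y is the direction in which the jaws open and shut, and the axes are right-handed (so a half turn about x gives the same grasp; the last joint's range is limited). The gripper opens to 87 mm and grips with 3 to 60 N. Pads are 19 mm wide; open, the fingers measure 117 mm over their backs; the gripper's body (75 mm by 190 mm) begins 51 mm behind the grasp point.
Start: joints at [-52.563, 22.042, 0.453, 0, -68.411, -14.817], TCP at [0.24, -0.577, 0.292] pointing down, gripper open.
Joint ranges: [-179.83, 179.83], [-69.29, 118.12], [-61.27, 80.66], [-181.25, 117.63], [-171.15, -9.14], [-177.46, 177.46]. Speed limits (degrees/s): [159.86, 159.86, 180, 180, 180, 180].

### API

Orientations are given as a 3x3 rotation matrix whose columns are the frame's x, y, z axes.
In Python, from station import r, viewer, spotter gives the robot as it stands.
- The arm moves only by the tool move_arm, never from a script. Its argument "series" is a list that holds one entry, the list of rows, each a list of 7 numbers: the turn, a rotation vector about the world's x, y, z scaled (see below), then the shift along the world's x, y, z scaled (see below), then the opening, from 0 (shut) to 1 (fully open). A call has 1 to 20 rows; each row shifts and turns the pose as measured when the row begins; what a row does not reach is not made up. The controller multiplies each number of a shift by 60 mm and each number of a turn by 8 degrees. A row lasts 1/8 s, in which the tool goes at most 62.5 mm and 10.7 degrees, less where a joint would pass 70% of its speed; a pose out of reach is approached as far as the arm can. A call with a number of a shift or a turn outside -1 to 1 is refused whole. A call with a gripper value outside its range is refused whole. The fingers move at their own pace and stop on an object; the grip force is fixed at half the most. Time passes only in rows, so rows that do not move let the fingers close. It gives the time, the measured TCP pose, the force and the opening at its end, in the units of the state.
- r.sense(): the state, without advancing time (a new reading comes with each control period).
- viewer.capture(name): name is "scene" or "side" or "wrist"; returns (picture, depth): 480x640x3 uint8, red, green, blue; 480x640 float32, m along the optical axis (not along the pixel's ray), 0 where there is no reading.
- viewer.camera_params(name): a dict with "mtx" (3x3 intrinsics, pixels), "pose" (4x4, takes a point from camera to world coordinates). Camera axes: x right, y down, z forward; pixel columns grow to the right and rows downward; lengths in m; the calibration is good to about 2 mm. A picture is of the moment at which its call begins: read the wrist's pose just before it. camera_params takes no time and is no camera call; for the wrist camera it gives the pose at the moment of the call.
- r.finish_job(): hands the job in, once; it reports no verdict.
Trained networks look in the newest picture that a camera, given by its name, has taken for a name from the list of things; names that differ only in an ending like _2 or _b are one class to them, and where a whole thing is asked for, a point or a joint stands for the part that bears it (a point fixed in the world has none). Each returns a list of dicts, best first, with "conf" (0 to 1); they miss things now and then, are a little off and sometimes report something else, mostly with a low value. They report only what shows in the picture. A call takes as long as a camera call. They do not tell look-alikes from the thing itself.
- spotter.find_in(camera, name): "centre" ([column, row] in pixels, amid what is visible of it).
- spotter.trace(camera, name): "mask" (480x640 bool, what is visible of it) and "centre" ([column, row] in pixels, amid what is visible of it).
The state is a dict: "time_s": time; "joints": joint angles; "joint_velocities": joint speeds; "effort": joint torques, N m; "tcp_pos": TCP position; "ee_rot": TCP orientation; "wrist_force": force on the tool from outside, world axes, zero at the start; "moment": the same for the moment, N m; "gripper_width": opening from 0.0 (shut) to 1.0 (fully open).
Only numpy, scipy, OpenCV 4.12 (cv2) and the standard library are available. Lean on these libraries where they do the work, as an engineer would, in place of code of your own. Each camera call takes 0.05 s, during which the arm holds its last target.

### The job

Lift the blue wash-guide card out of the wooden rack and stand it in the groove of the raised white stand, centred and fully down, and let go of it. Then squeeze the orange spring clip wide open, take it off its grey fin, and hold it gaping around the middle of the card's top edge, one jaw on each side reaching at least a centimetre down past the edge and neither touching the card, so that I can slip a sheet in. Finish there, still holding the clip squeezed open, and leave the other things on the worktop alone.

Things in the scene. Friction and masses are not known exactly. Their poses are not given: they have to be found in the camera images.
- card: stiff blue card with white panels of black pictograms, 8 mm thick (its x), 90 mm wide (its y), 100 mm tall (its z), 70 g; origin at the centre of its lower edge. Starts upright in the rack; both faces are alike
- card_top (a point): centre of the card's top edge, 100 mm above its origin; axes as the card's
- rack: low wooden rack, fixed, 56 x 120 mm (x, y) and 39 mm tall; a groove along its y, 11 mm wide, holds the card; groove floor 12 mm above its origin (centre of underside), lips flared above 30 mm
- stand: raised white stand, fixed: foot 70 x 110 mm, two steel posts, on top a narrow channel 110 mm long along its y, about 30 mm wide. Its groove is 10 mm wide (the card has 2 mm play, may lean 0.1 rad), flaring to about 25 mm over the top 9 mm. Groove floor 50 mm, top 81 mm above its origin (centre of underside)
- stand_groove (a point): middle of the groove's floor in the stand: where the centre of the card's lower edge goes; axes as the stand's (groove along y)
- fin: grey fin, fixed: foot 60 x 70 mm and 10 mm tall with an upright tab 4 mm thick (x), 40 mm wide (y), top edge 50 mm above its origin (centre of underside); the clip starts clamped on it, standing
- clip: orange spring clip, 24 mm wide along its y (the hinge axis), 60 g: two alike halves pivot at the origin, jaws down (tips 42 mm below), handles up. This body is the half whose jaw and handle lie towards its -x. Squeezed evenly, each half turns by half the joint value, so this body tilts. Between the open jaws the clip is free up to 8 mm below the pivot
- roll_a (a point): axis of the rolled handle end (5 mm radius, 28 mm long along y) of clip; on the fin 45 mm above and 23 mm to the -x side of the pivot. Fingers from above press the two rolls together along x: 56 mm over both on the fin, about 28 mm fully squeezed (axes then 50 mm above the pivot)
- roll_b (a point): the same on the other half, to the +x side
- clip_jaw (a joint): opening of the clip, rad: about 0 on the fin (jaw tips 4 mm apart), -0.1 shut, 0.6 fully open at its stop (about 28 mm between the jaw tips). The spring closes it; squeezing at the rolls takes about 6 N at 0 and 12 N at 0.6
- tip_a (a point): inner lower edge of the jaw pad of clip (the half towards its -x)
- tip_b (a point): inner lower edge of the jaw pad of the other half
- polish_tin: round polish tin, 65 mm across, 29 mm tall, origin under its centre; bystander
- marker: green and white marker pen lying down, 17 x 135 x 16 mm, origin under its centre; bystander
- stain_dropper: small brown dropper bottle, 33 mm across, 102 mm tall, origin under its centre; bystander
There are look-alikes about, which are no part of the job. Leave any pink or turquoise look-alike of the clip alone.

How it is judged:
By the outcome, as a careful person would: the job done as asked, in the order asked, and still so for the second after the job is handed in, while the arm keeps its last pose, push and grip.
It also fails if it takes over 64 s, if anything falls off the work surface, if the arm or the gripper's body presses on something with over 40 N, if the wrist force passes 120 N, or if a joint passes its speed limit or range.

## Working session

There is one attempt and no reset: what is moved stays moved. The work goes in short steps, Python scripts to look and compute and a tool call to move; the robot and the scene stay as the last step left them, time stands still between calls to the robot, and variables do not carry over. Pictures are saved under pics/ and viewed, and the job is handed in when it is done.

Besides the shell and the picture viewer there is one more tool, called after ">>>" as name(argument=value, ...) on one line, values as JSON. move_arm: Moves the arm, as the interface text tells. Its arguments: {"type":"object","properties":{"series":{"type":"array","items":{"type":"array","items":{"type":"array","items":{"type":"number","minimum":-1,"maximum":1}}}}},"required":["series"]}

```bash
ls; mkdir -p pics
cat > h.py <<'E'
import numpy as np, cv2
from station import r, viewer, spotter
def snap(cam,name):
    p,d=viewer.capture(cam); q=viewer.camera_params(cam)
    cv2.imwrite(f'pics/{name}.png',p[:,:,::-1]); np.savez(f'pics/{name}.npz',p=p,d=d,K=q['mtx'],T=q['pose'])
    return p,d,np.array(q['mtx']),np.array(q['pose'])
def cloud(d,K,T):
    v,u=np.mgrid[:d.shape[0],:d.shape[1]]
    X=np.stack([(u-K[0,2])/K[0,0]*d,(v-K[1,2])/K[1,1]*d,d],-1)
    return X@T[:3,:3].T+T[:3,3]
E
python3 - <<'E'
from h import *
s=r.sense(); print(s)
for c in ['scene','side','wrist']:
    p,d,K,T=snap(c,c+'0'); print(c,K.tolist(),T.round(3).tolist())
    for n in ['card','rack','stand','fin','clip']:
        print(n,[(round(x['conf'],2),np.round(x['centre']).tolist()) for x in spotter.find_in(c,n)][:5])
E
```

```text
pics
{'time_s': 0.0, 'joints': array([-5.25633686e+01,  2.20912883e+01,  3.78295545e-01, -2.98122153e-02,
       -6.84095996e+01, -1.48188567e+01]), 'joint_velocities': array([0.01272849, 0.06097523, 0.02254481, 0.05143865, 0.06105325,
       0.08305046]), 'effort': array([ 1.06101163e-04, -3.90668607e+01,  1.87402475e+01,  4.21958104e+00,
        1.10075998e-02, -1.95761872e-04]), 'tcp_pos': array([ 0.24023655, -0.57649116,  0.2911416 ]), 'ee_rot': array([[-9.16461065e-04, -3.84403483e-01,  9.23164732e-01],
       [ 1.99299438e-03,  9.23162584e-01,  3.84404567e-01],
       [-9.99997594e-01,  2.19215394e-03, -7.99285847e-05]]), 'wrist_force': array([-1.24791903,  0.15474766,  0.12552291]), 'moment': array([0.00641675, 0.00208232, 0.00873667]), 'gripper_width': 1.0035002639282966}
scene [[493.23176358538944, 0.0, 319.02010076707046], [0.0, 493.23176358538944, 238.19840842798715], [0.0, 0.0, 1.0]] [[0.929, 0.256, -0.268, 0.827], [0.371, -0.66, 0.653, -0.691], [-0.01, -0.706, -0.708, 0.867], [0.0, 0.0, 0.0, 1.0]]
card [(0.79, [341.0, 199.0])]
rack [(0.94, [347.0, 216.0])]
stand [(0.96, [311.0, 262.0])]
fin [(0.79, [266.0, 350.0]), (0.75, [263.0, 327.0]), (0.44, [311.0, 264.0])]
clip [(0.92, [189.0, 323.0]), (0.89, [305.0, 299.0]), (0.78, [260.0, 323.0]), (0.78, [250.0, 286.0])]
side [[593.3451128222088, 0.0, 315.52947193057037], [0.0, 593.3451128222088, 243.18712878905328], [0.0, 0.0, 1.0]] [[-0.163, -0.713, 0.682, -0.334], [-0.986, 0.103, -0.128, 0.214], [0.021, -0.693, -0.72, 1.02], [0.0, 0.0, 0.0, 1.0]]
card [(0.89, [244.0, 265.0])]
rack [(0.82, [242.0, 288.0])]
stand [(0.86, [333.0, 271.0])]
fin []
clip [(0.97, [475.0, 309.0]), (0.96, [383.0, 242.0])]
wrist [[424.53416328012355, 0.0, 321.6647487018572], [0.0, 424.53416328012355, 245.7747911808313], [0.0, 0.0, 1.0]] [[-0.384, 0.892, 0.239, 0.175], [0.924, 0.37, 0.1, -0.604], [0.001, 0.259, -0.966, 0.384], [0.0, 0.0, 0.0, 1.0]]
card []
rack []
stand []
fin []
clip []
```

View pics/scene0.png

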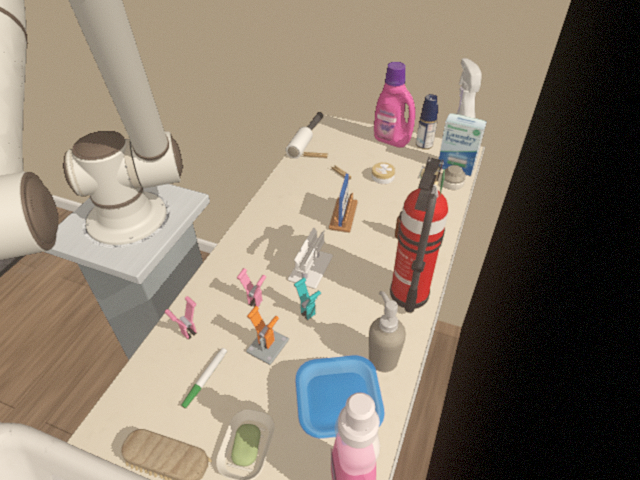

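View pics/side0.png

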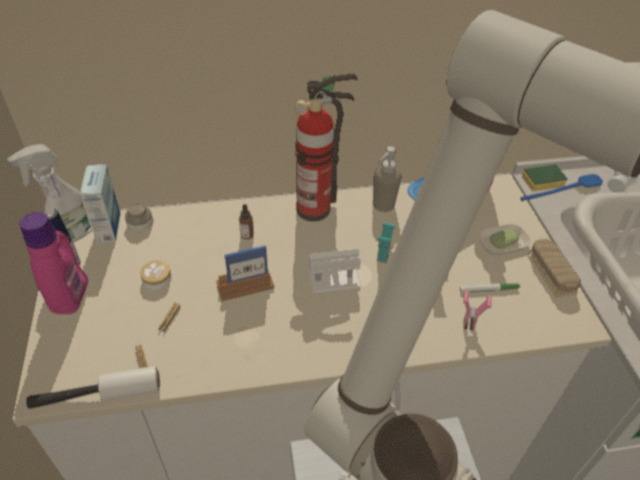

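The scene picture shows the blue card in its rack near (343,205) and the white stand at (311,262). The orange clip is on its grey fin at (263,330). The pink and turquoise look-alikes are at (250,287), (186,320) and (307,300). Next I'll measure the poses.

Run:
```python
from h import *
def rect(P):
    (c,s,a)=cv2.minAreaRect((P[:,:2]*1000).astype(np.float32)); return np.round(c,1),np.round(s,1),round(a,1)
for cam in ['scene','side']:
    z=np.load(f'pics/{cam}0.npz'); W=cloud(z['d'],z['K'],z['T'])
    p=z['p']
    # table check
    for n in ['card','rack','stand','fin','clip']:
        for m in spotter.trace(cam,n)[:5]:
            M=cv2.erode(m['mask'].astype(np.uint8),np.ones((2,2)))>0
            M&=z['d']>0
            P=W[M]
            if len(P)<10: continue
            print(cam,n,round(m['conf'],2),np.round(m['centre']),M.sum(),'med',np.median(P,0).round(3),'z',np.percentile(P[:,2],[1,50,99]).round(3),rect(P), 'col',np.median(p[M],0))
```

```text
scene card 0.63 [341. 202.] 263 med [0.535 0.182 0.073] z [0.015 0.073 0.112] (array([531.7, 198.3]), array([ 7.4, 91.3]), 8.7) col [123. 121. 156.]
scene rack 0.85 [347. 217.] 527 med [0.541 0.18  0.012] z [-0.001  0.012  0.072] (array([529.3, 205.4]), array([ 54.4, 119. ]), 10.1) col [180. 129.  86.]
scene stand 0.77 [311. 262.] 1279 med [ 0.527 -0.002  0.045] z [0.002 0.045 0.081] (array([519.1,  13.8]), array([ 67. , 211.5]), 0.9) col [175. 166. 154.]
scene fin 0.63 [267. 350.] 624 med [ 0.526 -0.234  0.009] z [0.003 0.009 0.046] (array([ 518.3, -221.2]), array([65.9, 57.8]), 81.2) col [165. 164. 156.]
scene fin 0.42 [340. 200.] 253 med [0.535 0.183 0.077] z [0.02  0.077 0.113] (array([531.1, 198.7]), array([ 6.5, 92.3]), 8.7) col [123. 124. 158.]
scene clip 0.95 [253. 282.] 445 med [ 0.438 -0.132  0.05 ] z [-0.001  0.05   0.093] (array([ 441.9, -104.8]), array([53.5, 83.5]), 7.1) col [220. 145. 161.]
scene clip 0.94 [189. 322.] 402 med [ 0.357 -0.246  0.047] z [-0.     0.047  0.093] (array([ 350.5, -250.3]), array([50.5, 32.4]), 69.4) col [187. 135. 145.]
scene clip 0.88 [306. 3
[... 356 characters left out ...]
3 0.113] (array([519.3, 200.3]), array([14.1, 88.3]), 9.5) col [101.  98.  99.]
side rack 0.88 [243. 287.] 883 med [0.506 0.214 0.014] z [-0.001  0.014  0.037] (array([519.2, 208.5]), array([ 54.8, 117.7]), 9.0) col [105.  77.  54.]
side stand 0.67 [333. 272.] 1926 med [0.503 0.012 0.043] z [0.001 0.043 0.081] (array([511.7,   3.3]), array([ 72. , 126.4]), 1.9) col [142. 134. 121.]
side clip 0.95 [470. 312.] 432 med [ 0.341 -0.25   0.048] z [-0.003  0.048  0.093] (array([ 370.7, -267.7]), array([ 53.3, 101.1]), 54.5) col [145.  102.  101.5]
side clip 0.71 [386. 242.] 359 med [ 0.55  -0.113  0.063] z [0.003 0.063 0.093] (array([ 569.7, -121.7]), array([24.1, 87.3]), 61.6) col [ 63. 102.  91.]
```

Run:
```python
from h import *
z=np.load('pics/scene0.npz')
p=z['p'][:,:,::-1]
a=cv2.resize(p[160:290,270:400],None,fx=4,fy=4,interpolation=cv2.INTER_CUBIC)
cv2.imwrite('pics/c1.png',a)
b=cv2.resize(p[250:380,200:330],None,fx=4,fy=4,interpolation=cv2.INTER_CUBIC)
cv2.imwrite('pics/c2.png',b)
```

```text
(no output)
```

View pics/c1.png

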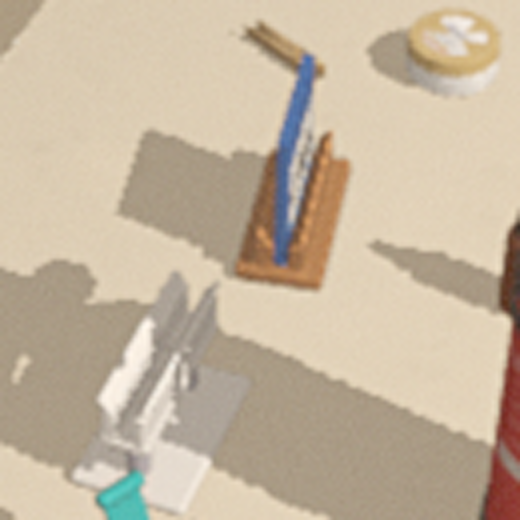

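View pics/c2.png

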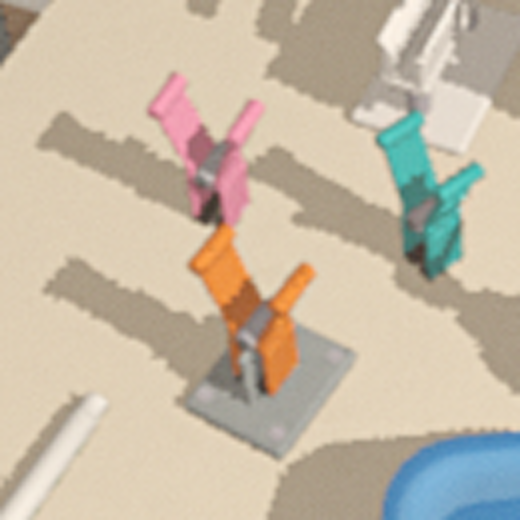

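Run:
```python
from h import *
for cam in ['scene','side']:
    z=np.load(f'pics/{cam}0.npz'); W=cloud(z['d'],z['K'],z['T'])
    ok=(z['d']>0)&(W[...,2]>0.13)&(W[...,2]<0.6)
    H={}
    for x,y,h in W[ok]:
        k=(round(x/0.06),round(y/0.06)); H.setdefault(k,[]).append(h)
    print(cam,[(round(k[0]*.06,2),round(k[1]*.06,2),round(max(v),2)) for k,v in sorted(H.items()) if len(v)>5 and 0.35<k[0]*.06<.9])
    for nm,c,box in [('stand',(0.515,0.005),.085),('card',(.525,.2),.085)]:
        for lo,hi in [(.001,.012),(.06,.09),(.09,.12)]:
            m=(z['d']>0)&(abs(W[...,0]-c[0])<.06)&(abs(W[...,1]-c[1])<box)&(W[...,2]>lo)&(W[...,2]<hi)
            if m.sum()>10: print(cam,nm,lo,m.sum(),[np.round(q,1) for q in cv2.minAreaRect((W[m][:,:2]*1000).astype(np.float32))])
```

```text
scene [(0.36, -0.42, np.float64(0.59)), (0.36, -0.36, np.float64(0.6)), (0.36, 0.66, np.float64(0.37)), (0.42, -0.48, np.float64(0.57)), (0.42, -0.42, np.float64(0.57)), (0.42, 0.66, np.float64(0.38)), (0.48, 0.54, np.float64(0.16)), (0.48, 0.6, np.float64(0.17)), (0.48, 0.66, np.float64(0.39)), (0.54, 0.54, np.float64(0.24)), (0.54, 0.6, np.float64(0.24)), (0.54, 0.66, np.float64(0.39)), (0.6, 0.54, np.float64(0.17)), (0.6, 0.6, np.float64(0.19)), (0.6, 0.66, np.float64(0.4)), (0.66, 0.6, np.float64(0.16)), (0.66, 0.66, np.float64(0.41)), (0.72, -0.42, np.float64(0.3)), (0.72, -0.18, np.float64(0.18)), (0.72, -0.12, np.float64(0.18)), (0.72, -0.06, np.float64(0.37)), (0.72, 0.0, np.float64(0.37)), (0.72, 0.06, np.float64(0.36)), (0.72, 0.48, np.float64(0.16)), (0.72, 0.54, np.float64(0.16)), (0.72, 0.6, np.float64(0.26)), (0.72, 0.66, np.float64(0.41)), (0.78, -0.48, np.float64(0.21)), (0.78, -0.42, np.float64(0.3)), (0.78, -0.18, np.float64(0.18)), (0.78, -0.06, np.float64(0.37)), (0.78, 0.0, np.float64(0.37)), (0.78, 0.06, np.float64(0.36)), (0.78, 0.48, np.float64(0.16)), (0.78, 
[... 1987 characters left out ...]
0.84, 0.18, np.float64(0.51)), (0.84, 0.24, np.float64(0.52)), (0.84, 0.3, np.float64(0.52)), (0.84, 0.36, np.float64(0.52)), (0.84, 0.42, np.float64(0.53)), (0.84, 0.48, np.float64(0.53)), (0.84, 0.54, np.float64(0.53)), (0.84, 0.6, np.float64(0.54)), (0.84, 0.66, np.float64(0.44))]
side stand 0.001 1173 [array([515. ,   5.1]), array([119.8, 169.6]), np.float64(0.1)]
side stand 0.06 750 [array([511.8,  11.7]), array([ 35.7, 109.6]), np.float64(0.1)]
side card 0.001 726 [array([524.9, 200.1]), array([119.7, 169.9]), np.float64(0.2)]
side card 0.06 408 [array([521.4, 201.5]), array([ 9.8, 89.8]), np.float64(8.2)]
side card 0.09 401 [array([524.1, 201.7]), array([14.2, 90.1]), np.float64(8.5)]
```

>>> move_arm(series=[[[0,0,0.7,0.4,0.9,0,1],[0,0,0.7,0.4,0.9,0,1],[0,0,0.7,0.4,0.9,0,1],[0,0,0.7,0.4,0.9,0,1],[0,0,0.7,0.4,0.9,0,1],[0,0,0.7,0.4,0.9,0,1],[0,0,0.7,0.4,0.9,0,1],[0,0,0.7,0.4,0.9,0,1],[0,0,0.7,0.4,0.9,0,1],[0,0,0.7,0.4,0.9,0,1],[0,0,0.7,0.4,0.5,0,1],[0,0,0.7,0.3,0,0,1],[0,0,0,0,0,0,1]]])

```text
time_s: 3.02
tcp_pos: [0.5285, 0.0123, 0.2942]
ee_rot: [[0.01, -0.999, -0.036], [0.002, -0.036, 0.999], [-1.0, -0.01, 0.002]]
wrist_force: [-0.9, -0.7, 0.9]
gripper_width: 0.999
```

Run:
```python
from h import *
s=r.sense(); print(s['time_s'],s['tcp_pos'],s['ee_rot'].round(3).tolist(),s['joints'].round(1))
snap('wrist','w1')
```

```text
3.025 [0.52845606 0.01225971 0.29415861] [[0.01, -0.999, -0.036], [0.002, -0.036, 0.999], [-1.0, -0.01, 0.002]] [ 19.   12.3 -13.2   0.1 -63.9 -16.9]
```

View pics/w1.png

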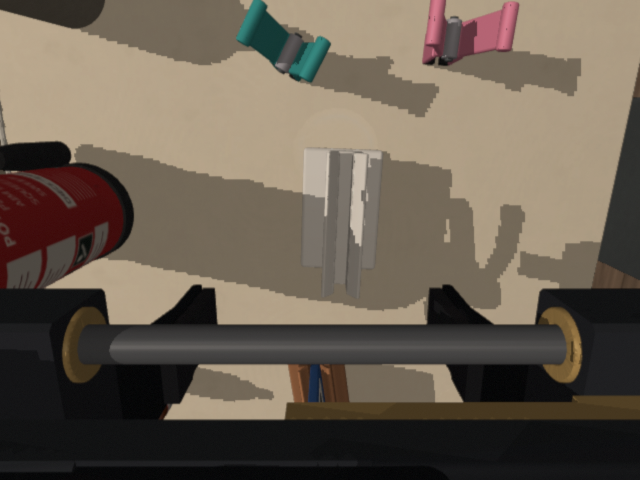

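Looking down from above the stand: the channel runs from (345,150) to (342,297), with the groove along column 343. The rack and card show at the bottom near (318,385).

Run:
```python
from h import *
z=np.load('pics/w1.npz'); W=cloud(z['d'],z['K'],z['T'])
ok=(z['d']>0)
ok[:,:]&=True
v,u=np.mgrid[:480,:640]
ok&=(v<300)
near=ok&(abs(W[...,0]-.515)<.06)&(abs(W[...,1]-.01)<.09)
for lo,hi in [(.001,.012),(.066,.09),(.078,.09)]:
    m=near&(W[...,2]>lo)&(W[...,2]<hi)
    print(lo,m.sum(),[np.round(q,1) for q in cv2.minAreaRect((W[m][:,:2]*1000).astype(np.float32))], W[m].min(0).round(3),W[m].max(0).round(3))
# cross sections: rows in y
for y0 in np.arange(-.05,.07,.012):
    m=near&(abs(W[...,1]-y0)<.004)&(W[...,2]>.03)
    P=W[m]
    if len(P)<5: print(round(y0,3),'none');continue
    t=P[P[:,2]>.077]; g=P[(P[:,2]<.062)]
    print(round(y0,3),'outer',P[P[:,2]>.06][:,0].min().round(4),P[P[:,2]>.06][:,0].max().round(4),'top x',np.sort(t[:,0]).round(3)[[0,-1]] if len(t) else '', 'floor', g[:,0].min().round(4) if len(g) else '',g[:,0].max().round(4) if len(g) else '', np.median(g[:,2]).round(3) if len(g) else '')
# table bias
m=ok&(abs(W[...,2])<.008); print('table z',np.median(W[m][:,2]))
```

```text
0.001 5336 [array([515.,  10.]), array([179.9, 119.9]), np.float64(90.0)] [ 0.455 -0.08   0.001] [0.575 0.1   0.011]
0.066 3943 [array([513.5,  10.1]), array([110. ,  29.8]), np.float64(89.8)] [ 0.498 -0.045  0.066] [0.529 0.065 0.082]
0.078 1681 [array([513.5,   9.9]), array([109.6,  29.8]), np.float64(89.8)] [ 0.498 -0.045  0.078] [0.529 0.065 0.082]
-0.05 none
-0.038 outer 0.4987 0.5282 top x [0.499 0.528] floor 0.5082 0.5173 0.05
-0.026 outer 0.4595 0.5282 top x [0.459 0.528] floor 0.5082 0.5175 0.05
-0.014 outer 0.4985 0.528 top x [0.499 0.528] floor 0.5083 0.5176 0.05
-0.002 outer 0.476 0.5283 top x [0.476 0.528] floor 0.5084 0.5177 0.05
0.01 outer 0.4986 0.5724 top x [0.499 0.572] floor 0.5083 0.5175 0.05
0.022 outer 0.4987 0.5282 top x [0.499 0.528] floor 0.5084 0.5178 0.05
0.034 outer 0.4987 0.5284 top x [0.499 0.528] floor 0.5084 0.5178 0.05
0.046 outer 0.4987 0.5281 top x [0.499 0.528] floor 0.5085 0.5175 0.05
0.058 outer 0.4988 0.5285 top x [0.499 0.528] floor 0.5085 0.5179 0.05
table z -0.0002579679805857771
```

>>> move_arm(series=[[[0,0,0.5,0,0.8,0,1],[0,0,0.3,0,0.8,0,1],[0,0,0,0,0.8,0,1],[0,0,0,0,0.8,0,1],[0,0,0,0,0,0,1]]])

```text
time_s: 3.7
tcp_pos: [0.524, 0.2046, 0.2952]
ee_rot: [[0.009, -0.991, -0.136], [0.004, -0.136, 0.991], [-1.0, -0.009, 0.002]]
wrist_force: [0.3, -0.1, 0.4]
gripper_width: 1.0
```

Run:
```python
from h import *
s=r.sense(); print(s['time_s'],s['tcp_pos'],s['ee_rot'].round(3).tolist(),s['joints'].round(1))
snap('wrist','w2')
z=np.load('pics/w2.npz'); W=cloud(z['d'],z['K'],z['T'])
v,u=np.mgrid[:480,:640]
ok=(z['d']>0)&(v<300)&(abs(W[...,0]-.526)<.07)&(abs(W[...,1]-.2)<.09)
for lo,hi in [(.033,.05),(.05,.106),(.106,.13)]:
    m=ok&(W[...,2]>lo)&(W[...,2]<hi); P=W[m]
    print(lo,m.sum(), [np.round(q,2) for q in cv2.minAreaRect((P[:,:2]*1000).astype(np.float32))],np.median(P[:,2]).round(4))
    if lo>.1:
        for y0 in np.arange(.15,.26,.01):
            Q=P[abs(P[:,1]-y0)<.005]
            if len(Q): print(y0.round(3),len(Q),Q[:,0].min().round(4),Q[:,0].max().round(4))
```

```text
3.7 [0.52398602 0.20462286 0.2951538 ] [[0.009, -0.991, -0.136], [0.004, -0.136, 0.991], [-1.0, -0.009, 0.002]] [ 37.9  15.6  -8.6   0.2 -65.3 -30.2]
0.033 2120 [array([524.01, 207.18]), array([ 30.87, 109.46]), np.float64(9.39)] 0.0368
0.05 153 [array([522.48, 192.64]), array([ 7.65, 78.12]), np.float64(15.16)] 0.0843
0.106 1563 [array([525.3 , 199.51]), array([ 7.99, 90.02]), np.float64(9.35)] 0.1117
0.15 2 0.5301 0.5307
0.16 196 0.5275 0.5362
0.17 190 0.5254 0.5345
0.18 187 0.524 0.5332
0.19 179 0.5226 0.5312
0.2 176 0.5206 0.53
0.21 174 0.5192 0.528
0.22 160 0.5171 0.5266
0.23 164 0.5157 0.5246
0.24 135 0.5147 0.5232
```

View pics/w2.png

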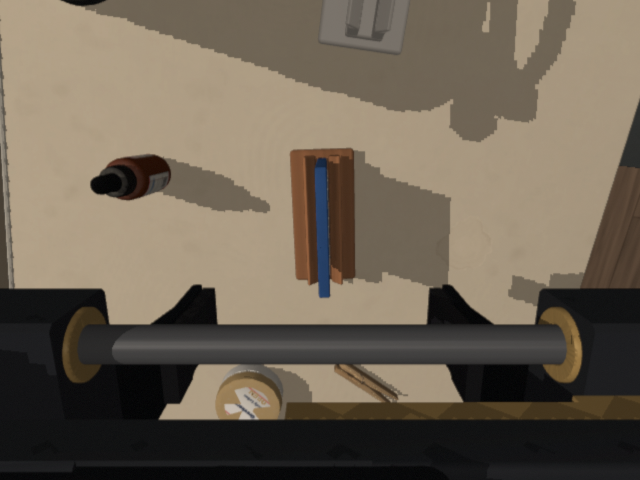

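Seen from above, the card's top edge runs from (322,160) to (324,295). That puts its centre at (0.525, 0.1995, 0.112) with a yaw of 9.4°. I'll descend onto it.

>>> move_arm(series=[[[0,0.06,0.2,0.02,-0.08,-0.5,1],[0,0,0,0,0,-0.7,1],[0,0,0,0,0,-0.7,1],[0,0,0,0,0,-0.5,1],[0,0,0,0,0,-0.2,1],[0,0,0,0,0,0,1]]])

```text
time_s: 4.5
tcp_pos: [0.5238, 0.1894, 0.1391]
ee_rot: [[0.003, -0.989, -0.149], [0.005, -0.149, 0.989], [-1.0, -0.004, 0.005]]
wrist_force: [0.7, -0.7, 1.1]
gripper_width: 0.998
```

>>> move_arm(series=[[[0,0,0.1,0.02,0.17,0,1],[0,0,0,0,0,0,1]]])

```text
time_s: 4.75
tcp_pos: [0.5265, 0.2006, 0.1418]
ee_rot: [[0.008, -0.986, -0.164], [0.008, -0.164, 0.986], [-1.0, -0.009, 0.007]]
wrist_force: [0.2, 0.2, 0.3]
gripper_width: 1.001
```

>>> move_arm(series=[[[0,0,0,0,0,-0.05,0],[0,0,0,0,0,0,0],[0,0,0,0,0,0,0],[0,0,0,0,0,0,0],[0,0,0,0,0,0,0],[0,0,0,0,0,0,0]]])

```text
time_s: 5.5
tcp_pos: [0.5268, 0.2013, 0.1401]
ee_rot: [[0.01, -0.986, -0.164], [0.01, -0.164, 0.986], [-1.0, -0.011, 0.008]]
wrist_force: [0.3, 0.0, 0.8]
gripper_width: 0.4
```

>>> move_arm(series=[[[0,0,0,0,0,0,0],[0,0,0,0,0,0,0],[0,0,0,0,0,0,0],[0,0,0,0,0,0,0],[0,0,0,0,0,0,0],[0,0,0,0,0,0,0]]])

```text
time_s: 6.25
tcp_pos: [0.5262, 0.2011, 0.14]
ee_rot: [[0.008, -0.986, -0.164], [0.009, -0.164, 0.986], [-1.0, -0.01, 0.007]]
wrist_force: [-0.3, -0.3, -0.3]
gripper_width: 0.089
```

>>> move_arm(series=[[[0,0,0,0,0,0,0],[0,0,0,0,0,0.2,0],[0,0,0,0,0,0.3,0],[0,0,0,0,0,0.5,0],[0,0,0,0,0,0.5,0],[0,0,0,0,0,0.5,0],[0,0,0,0,0,0.4,0],[0,0,0,0,0,0,0]]])

```text
time_s: 7.25
tcp_pos: [0.5264, 0.2006, 0.2925]
ee_rot: [[0.013, -0.986, -0.164], [0.011, -0.164, 0.986], [-1.0, -0.014, 0.009]]
wrist_force: [0.4, -0.7, -1.2]
gripper_width: 0.088
```

Run:
```python
from h import *
s=r.sense(); print(s['time_s'],s['tcp_pos'],s['ee_rot'].round(3).tolist(),s['gripper_width'])
snap('wrist','w3'); snap('side','s3'); p=np.load('pics/s3.npz')['p'][:,:,::-1]
a=cv2.resize(p[150:350,130:430],None,fx=2,fy=2); w=cv2.resize(cv2.imread('pics/w3.png'),None,fx=.6,fy=.6)
cv2.imwrite('pics/m3.png',np.vstack([cv2.resize(a,(600,400))[:300],w[:, :384] if 0 else np.pad(w,((0,0),(0,600-384),(0,0)))]))
```

```text
7.25 [0.52636566 0.20058851 0.2925176 ] [[0.013, -0.986, -0.164], [0.011, -0.164, 0.986], [-1.0, -0.014, 0.009]] 0.08779236158435808
```

View pics/m3.png

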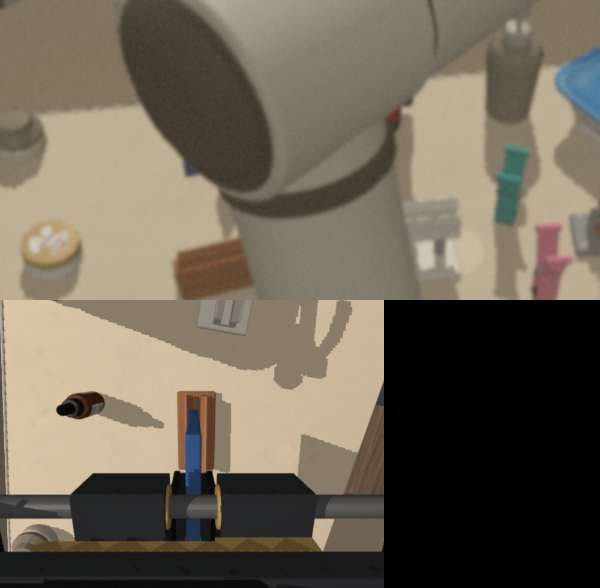

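The wrist view shows the card hanging centred between the fingers, clear of the rack groove. I'll measure the card in the hand.

Run:
```python
from h import *
snap('scene','c3')
s=r.sense(); R=s['ee_rot'];t=s['tcp_pos']
for n in ['w3','c3']:
    z=np.load(f'pics/{n}.npz'); W=cloud(z['d'],z['K'],z['T'])
    L=(W-t)@R   # tool coords
    p=z['p'].astype(int)
    blue=(p[...,2]>p[...,0]+25)&(z['d']>0)&(L[...,0]>-.0)&(L[...,0]<.16)&(abs(L[...,1])<.02)&(abs(L[...,2])<.07)
    P=L[blue]; print(n,len(P)); 
    if len(P): print(np.percentile(P,[0,2,50,98,100],axis=0).round(4).tolist())
    top=P[(P[:,0]<.035)]
    if len(top): print('top',np.median(top[:,0]),top[:,1].min(),top[:,1].max(),np.median(top[:,1]))
    print('z<-.04 ', [ (round(a,3),np.median(P[abs(P[:,0]-a)<.006][:,1]).round(4),P[abs(P[:,0]-a)<.006][:,2].min().round(4)) for a in np.arange(.03,.13,.012) if (abs(P[:,0]-a)<.006).sum()>3])
```

```text
w3 4250
[[0.024, -0.0046, -0.0456], [0.0248, -0.0043, -0.0454], [0.0262, -0.0007, -0.0292], [0.1004, 0.0031, 0.013], [0.1205, 0.0032, 0.0151]]
top 0.02608131098992087 -0.004556226659730481 0.0032437405826024205 -0.0005178448715708765
z<-.04  [(np.float64(0.03), np.float64(-0.0005), np.float64(-0.0452)), (np.float64(0.042), np.float64(-0.0007), np.float64(-0.0454)), (np.float64(0.054), np.float64(-0.0005), np.float64(-0.0454)), (np.float64(0.066), np.float64(-0.0009), np.float64(-0.0454)), (np.float64(0.078), np.float64(-0.001), np.float64(-0.0454)), (np.float64(0.09), np.float64(-0.0006), np.float64(-0.0455)), (np.float64(0.102), np.float64(-0.0007), np.float64(-0.0456)), (np.float64(0.114), np.float64(-0.0009), np.float64(-0.0456))]
c3 213
[[0.0255, -0.0073, -0.0498], [0.0265, -0.0071, -0.048], [0.0534, -0.0033, -0.0437], [0.1197, 0.0075, 0.0123], [0.1244, 0.0081, 0.0223]]
top 0.028506330408942154 -0.007064885510559863 0.0033443523100515193 -0.002549095609389501
z<-.04  [(np.float64(0.03), np.float64(-0.0026), np.float64(-0.0478)), (np.float64(0.042), np.float64(-0.0049), np.float64(-0.0482)), (np.float64(0.054), np.float64(-0.0033), np.float64(-0.0486)), (np.float64(0.066), np.float64(-0.0033), np.float64(-0.0481)), (np.float64(0.078), np.float64(-0.0036), np.float64(-0.0498)), (np.float64(0.09), np.float64(-0.0016), np.float64(-0.0474)), (np.float64(0.102), np.float64(-0.0054), np.float64(-0.0481)), (np.float64(0.114), np.float64(-0.0045), np.float64(-0.0472)), (np.float64(0.126), np.float64(-0.0021), np.float64(-0.0469))]
```

>>> move_arm(series=[[[-0.04,0.05,-0.3,-0.06,-0.6,0,0],[-0.04,0.04,-0.3,-0.06,-0.8,0,0],[0,0,-0.3,-0.06,-0.8,0,0],[0,0,-0.3,-0.05,-0.8,0,0],[0,0,0,0,-0.16,0,0],[0,0,0,0,0,0,0]]])

```text
time_s: 8.15
tcp_pos: [0.5073, 0.005, 0.2794]
ee_rot: [[-0.024, -1.0, 0.007], [-0.009, 0.007, 1.0], [-1.0, 0.024, -0.009]]
wrist_force: [0.1, 0.1, -1.0]
gripper_width: 0.085
```

```bash
cat >> h.py <<'E'
def state():
    s=r.sense(); R=s['ee_rot']
    print('t',round(s['time_s'],2),'tcp',s['tcp_pos'].round(4),'x',R[:,0].round(4),'yaw',np.degrees(np.arctan2(R[1,1],R[0,1])).round(2)%360,'F',s['wrist_force'].round(1),'w',round(float(s['gripper_width']),3))
    return s
def incard(n,s):
    z=np.load(f'pics/{n}.npz'); W=cloud(z['d'],z['K'],z['T']); L=(W-s['tcp_pos'])@s['ee_rot']; p=z['p'].astype(int)
    b=(p[...,2]>p[...,0]+25)&(z['d']>0)&(L[...,0]>0)&(L[...,0]<.16)&(abs(L[...,1])<.02)&(abs(L[...,2])<.07)
    return W,L,b
E
python3 - <<'E'
from h import *
s=state(); snap('wrist','w4')
W,L,b=incard('w4',s); P=L[b]; print('tool',np.percentile(P,[1,50,99],axis=0).round(4).tolist())
v=np.mgrid[:480,:640][0]
for y0 in [-.038,-.03,-.02]:
    m=(v<300)&(abs(W[...,1]-y0)<.004)&(W[...,2]>.045)&(W[...,2]<.09)&(abs(W[...,0]-.513)<.03)
    Q=W[m]; 
    if len(Q): print(y0,len(Q),Q[:,0].min(),Q[:,0].max(),Q[:,1].min())
m=(v<300)&(abs(W[...,2]-.078)<.006)&(abs(W[...,0]-.513)<.03); print('ymin stand',W[m][:,1].min(),W[m].mean(0))
Q=W[b];Q=Q[Q[:,2]>.245]; print('card top world x',Q[:,0].min(),Q[:,0].max(),'ymin',Q[:,1].min(),np.median(Q[:,2]))
Q=W[b]; 
for h in [.17,.18,.2,.22]: 
    q=Q[abs(Q[:,2]-h)<.006]
    if len(q):print(h,q[:,0].min(),q[:,0].max(),q[:,1].min())
E
```

```text
t 8.15 tcp [0.5073 0.005  0.2794] x [-0.0238 -0.0088 -0.9997] yaw 179.57 F [ 0.1  0.1 -1. ] w 0.085
tool [[0.0268, -0.0036, -0.0455], [0.0284, 0.0004, -0.0289], [0.1103, 0.004, 0.0139]]
-0.038 496 0.49944422296085883 0.5290409017063772 -0.04199677534866763
-0.03 353 0.5063129202988186 0.5284783143953432 -0.033963627077089706
-0.02 319 0.5085469133051066 0.5288666143635297 -0.02397534155741972
ymin stand -0.04424587982590798 [ 0.52214068 -0.00638395  0.07718003]
card top world x 0.5023484066541208 0.510308950998662 ymin -0.040584641905503566 0.2513595077366531
0.17 0.5005266729505287 0.5072149638854223 -0.04160712594605104
0.18 0.500843579667838 0.5077589039912352 -0.04142550620232471
0.2 0.501175956316777 0.5083197309591674 -0.04124557056203329
0.22 0.5016261406477107 0.5091288780044754 -0.04099057024265704
```

View pics/w4.png

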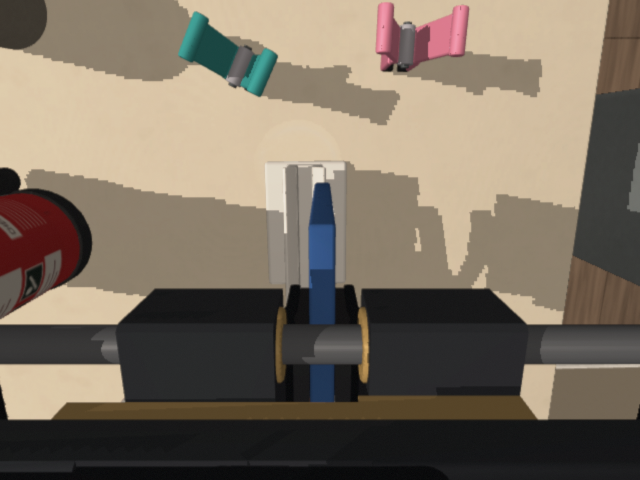

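>>> move_arm(series=[[[0.05,-0.15,0,0.09,0.09,-0.4,0],[0,0,0,0,0,-0.4,0],[0,0,0,0,0,0,0]]])

```text
time_s: 8.57
tcp_pos: [0.5135, 0.0142, 0.2296]
ee_rot: [[-0.002, -1.0, 0.002], [-0.001, 0.002, 1.0], [-1.0, 0.002, -0.001]]
wrist_force: [-0.6, 0.1, -0.1]
gripper_width: 0.095
```

Run:
```python
from h import *
s=state()
```

```text
t 8.57 tcp [0.5135 0.0142 0.2296] x [-0.0025 -0.0014 -1.    ] yaw 179.89 F [-0.6  0.1 -0.1] w 0.095
```

>>> move_arm(series=[[[0,0,0,0,-0.06,0,0],[0,0,0,0,0,-0.2,0],[0,0,0,0,0,-0.15,0],[0,0,0,0,0,0,0]]])

```text
time_s: 9.07
tcp_pos: [0.5148, 0.0119, 0.2093]
ee_rot: [[0.001, -1.0, -0.001], [-0.001, -0.001, 1.0], [-1.0, -0.001, -0.001]]
wrist_force: [0.4, -0.1, -1.3]
gripper_width: 0.095
```

Run:
```python
from h import *
s=state(); snap('wrist','w5')
W,L,b=incard('w5',s); P=L[b]; print('tool',np.percentile(P,[1,50,99],axis=0).round(4).tolist())
Q=W[b]; 
for h in [.11,.12,.13,.14,.16,.18]: 
    q=Q[abs(Q[:,2]-h)<.006]
    if len(q):print(h,q[:,0].min().round(4),q[:,0].max().round(4),q[:,1].min().round(4))
v=np.mgrid[:480,:640][0]
for y0 in [-.042,-.036]:
    m=(v<300)&(abs(W[...,1]-y0)<.003)&(W[...,2]>.075)&(W[...,2]<.09)&(abs(W[...,0]-.513)<.03)
    print(W[m][:,0].min(),W[m][:,0].max(),W[m][:,1].min())
```

```text
t 9.07 tcp [0.5148 0.0119 0.2093] x [ 1.3e-03 -7.0e-04 -1.0e+00] yaw 180.03 F [ 0.4 -0.1 -1.3] w 0.095
tool [[0.0264, -0.0038, -0.0459], [0.0279, -0.0002, -0.0296], [0.1107, 0.0037, 0.0135]]
0.11 0.5115 0.5185 -0.0342
0.12 0.5113 0.5187 -0.0342
0.13 0.5114 0.5185 -0.034
0.14 0.5114 0.5186 -0.034
0.16 0.5113 0.5187 -0.0339
0.18 0.511 0.5188 -0.0338
0.49973924814123005 0.5293285544579484 -0.04451206244794919
0.4996299906901619 0.5294720802664256 -0.038997816362731745
```

View pics/w5.png

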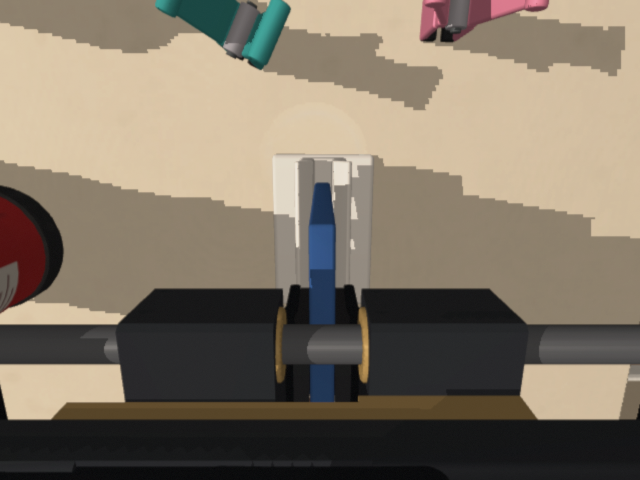

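The card's lower edge hovers over the groove, both centred at about column 322. Fine offsets are 0.5 mm or less in x and y, so I'll lower it.

>>> move_arm(series=[[[0,0,0,-0.01,0,-0.12,0],[0,0,0,0,0,-0.12,0],[0,0,0,0,0,-0.1,0],[0,0,0,0,0,0,0]]])

```text
time_s: 9.62
tcp_pos: [0.5145, 0.0118, 0.1882]
ee_rot: [[0.003, -1.0, -0.0], [-0.0, -0.0, 1.0], [-1.0, -0.003, -0.0]]
wrist_force: [-0.0, 0.5, -1.0]
gripper_width: 0.086
```

Run:
```python
from h import *
s=state()
```

```text
t 9.62 tcp [0.5145 0.0118 0.1882] x [ 2.6e-03 -5.0e-04 -1.0e+00] yaw 180.02 F [-0.   0.5 -1. ] w 0.086
```

>>> move_arm(series=[[[0,0,0,0,0,-0.08,0],[0,0,0,0,0,-0.08,0],[0,0,0,0,0,-0.05,0],[0,0,0,0,0,0,0]]])

```text
time_s: 10.12
tcp_pos: [0.515, 0.0114, 0.1782]
ee_rot: [[0.004, -1.0, -0.002], [-0.002, -0.002, 1.0], [-1.0, -0.004, -0.002]]
wrist_force: [-1.7, 0.2, -1.3]
gripper_width: 0.088
```

Run:
```python
from h import *
s=state()
snap('wrist','w6');W,L,b=incard('w6',s);Q=W[b];q=Q[Q[:,2]>np.percentile(Q[:,2],60)-.003]
print('top z',np.percentile(Q[:,2],[5,50,80,99]),'x',q[:,0].min(),q[:,0].max(),'ymin',Q[:,1].min())
for h in [.09,.1,.11,.12,.13,.14]: 
    q=Q[abs(Q[:,2]-h)<.006]
    if len(q):print(h,q[:,0].min().round(4),q[:,0].max().round(4),q[:,1].min().round(4))
```

```text
t 10.12 tcp [0.515  0.0114 0.1782] x [ 0.004  -0.0019 -1.    ] yaw 180.11 F [-1.7  0.2 -1.3] w 0.088
top z [0.10023738 0.14978728 0.15036641 0.15131566] x 0.5110371717524163 0.5188740996665897 ymin -0.03456765166311518
0.09 0.5116 0.5188 -0.0346
0.1 0.5117 0.5187 -0.0345
0.11 0.5115 0.5188 -0.0344
0.12 0.5114 0.5189 -0.0344
0.13 0.5112 0.5188 -0.0345
0.14 0.5112 0.5188 -0.0345
```

>>> move_arm(series=[[[0,0,0,-0.01,0,-0.04,0],[0,0,0,0,0,-0.03,0],[0,0,0,0,0,-0.02,0]]])

```text
time_s: 10.55
tcp_pos: [0.5148, 0.0113, 0.1779]
ee_rot: [[0.006, -1.0, -0.003], [-0.003, -0.003, 1.0], [-1.0, -0.006, -0.003]]
wrist_force: [-4.0, 0.9, 7.2]
gripper_width: 0.093
```

Run:
```python
from h import *
s=state()
```

```text
t 10.55 tcp [0.5148 0.0113 0.1779] x [ 0.0059 -0.003  -1.    ] yaw 180.17 F [-4.   0.9  7.2] w 0.093
```

>>> move_arm(series=[[[0,0,0,-0.01,0,0,0.5],[0,0,0,0,0,0,0.5],[0,0,0,0,0,0,0.5],[0,0,0,0,0,0,0.5],[0,0,0,0,0,0,0.5],[0,0,0,0,0,0,0.5]]])

```text
time_s: 11.3
tcp_pos: [0.5148, 0.0114, 0.177]
ee_rot: [[0.007, -1.0, -0.003], [-0.003, -0.003, 1.0], [-1.0, -0.007, -0.003]]
wrist_force: [0.1, -0.7, 0.1]
gripper_width: 0.49
```

Run:
```python
from h import *
s=state()
```

```text
t 11.3 tcp [0.5148 0.0114 0.177 ] x [ 0.0067 -0.0031 -1.    ] yaw 180.2 F [ 0.1 -0.7  0.1] w 0.49
```

>>> move_arm(series=[[[0,0,0,0,0,0.3,0.5],[0,0,0,0,0,0.6,0.5],[0,0,0,0,0,0.7,1],[0,0,0,0,0,0.4,1],[0,0,0,0,0,0,1]]])

```text
time_s: 11.92
tcp_pos: [0.5138, 0.0111, 0.2997]
ee_rot: [[0.005, -1.0, -0.003], [-0.004, -0.003, 1.0], [-1.0, -0.005, -0.004]]
wrist_force: [0.7, 0.8, 0.2]
gripper_width: 0.757
```

Run:
```python
from h import *
s=state()
snap('wrist','w7');W,L,b=incard('w7',s)
z=np.load('pics/w7.npz');p=z['p'].astype(int);v=np.mgrid[:480,:640][0]
b=(p[...,2]>p[...,0]+25)&(z['d']>0)&(abs(W[...,0]-.514)<.03)&(abs(W[...,1]-.01)<.06)&(W[...,2]>.05)&(W[...,2]<.2)&(v<300)
Q=W[b];t=Q[Q[:,2]>.143];print('top z',np.median(t[:,2]),[np.round(q,2) for q in cv2.minAreaRect((t[:,:2]*1000).astype(np.float32))])
for h in [.09,.1,.11,.12,.13,.14]: 
    q=Q[abs(Q[:,2]-h)<.006]
    if len(q):print(h,q[:,0].min().round(4),q[:,0].max().round(4),q[:,1].min().round(4))
m=(v<300)&(abs(W[...,2]-.079)<.005)&(abs(W[...,0]-.513)<.03); print([np.round(q,2) for q in cv2.minAreaRect((W[m][:,:2]*1000).astype(np.float32))])
snap('scene','c7');snap('side','s7')
```

```text
t 11.93 tcp [0.5138 0.0111 0.2997] x [ 0.0046 -0.0038 -1.    ] yaw 180.19 F [0.7 0.8 0.2] w 0.757
top z 0.1484324738441813 [array([514.08,   2.09]), array([ 6.91, 73.44]), np.float64(0.24)]
0.09 0.511 0.5173 -0.0346
0.1 0.511 0.5171 -0.0347
0.11 0.5111 0.517 -0.0347
0.12 0.5112 0.5169 -0.0346
0.13 0.5106 0.5174 -0.0347
0.14 0.5107 0.5173 -0.0346
[array([515.77, -22.04]), array([ 37.61, 176.04]), np.float64(4.48)]
```

View pics/w7.png

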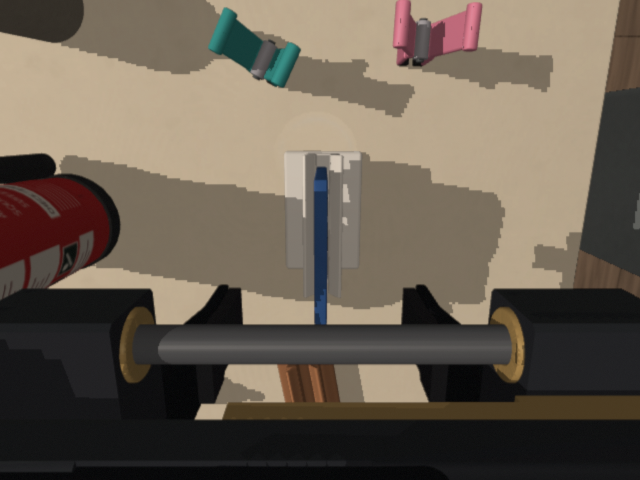

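View pics/c7.png

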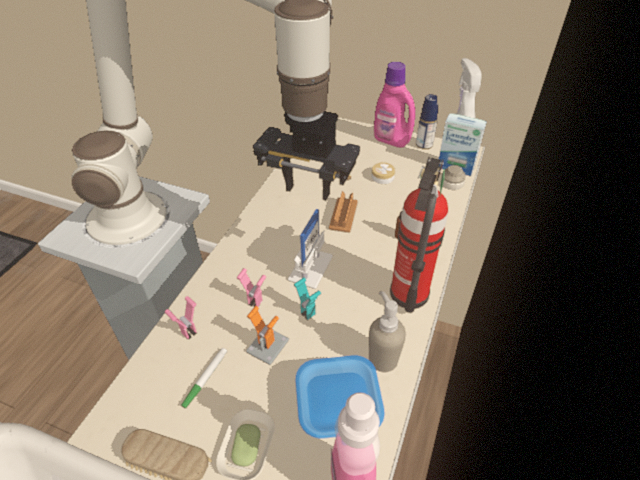

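The card now stands upright in the stand's groove. Its top edge is at x 0.514, centred on y 0.010, at z about 0.149. Next is the clip.

>>> move_arm(series=[[[0,0,0,0,-0.7,0,1],[0,0,0,0,-0.9,0,1],[0,0,0,0,-0.9,0,1],[0,0,0,0,-0.7,0,1],[0,0,0,0,-0.4,0,1],[0,0,0,0,0,0,1],[0,0,0,0,0,0,1]]])

```text
time_s: 12.95
tcp_pos: [0.5088, -0.2103, 0.2851]
ee_rot: [[-0.023, -1.0, -0.005], [-0.003, -0.005, 1.0], [-1.0, 0.023, -0.003]]
wrist_force: [-0.0, 0.2, -0.0]
gripper_width: 0.998
```

Run:
```python
from h import *
s=state(); snap('wrist','w8')
z=np.load('pics/w8.npz');W=cloud(z['d'],z['K'],z['T']);p=z['p'].astype(int);v=np.mgrid[:480,:640][0]
hsv=cv2.cvtColor(z['p'],cv2.COLOR_RGB2HSV)
o=(hsv[...,0]>7)&(hsv[...,0]<20)&(hsv[...,1]>150)&(hsv[...,2]>80)&(z['d']>0)&(v<300)&(W[...,2]>.02)&(W[...,2]<.13)&(abs(W[...,1]+.21)<.08)&(abs(W[...,0]-.515)<.08)
Q=W[o];print(len(Q),Q.mean(0),np.percentile(Q,[1,50,99],axis=0).round(4).tolist())
t=Q[Q[:,2]>.098];print('rolls',len(t),[np.round(q,2) for q in cv2.minAreaRect((t[:,:2]*1000).astype(np.float32))],t[:,2].max())
print([np.round(q,2) for q in cv2.minAreaRect((Q[:,:2]*1000).astype(np.float32))])
f=(v<300)&(abs(W[...,2]-.009)<.004)&(abs(W[...,1]+.21)<.08)&(abs(W[...,0]-.515)<.06);print('foot',[np.round(q,2) for q in cv2.minAreaRect((W[f][:,:2]*1000).astype(np.float32))])
```

```text
t 12.95 tcp [ 0.5088 -0.2103  0.2851] x [-0.0227 -0.0033 -0.9997] yaw 180.27 F [-0.   0.2 -0. ] w 0.998
2511 [ 0.513171   -0.22066183  0.09103299] [[0.4864, -0.236, 0.0516], [0.5069, -0.2208, 0.0929], [0.5409, -0.2045, 0.1086]]
rolls 1184 [array([ 513.59, -219.95]), array([27.61, 55.05]), np.float64(81.29)] 0.10971493682071326
[array([ 513.59, -219.95]), array([27.61, 55.05]), np.float64(81.29)]
foot [array([ 514.  , -217.44]), array([70.23, 59.99]), np.float64(81.44)]
```

View pics/w8.png

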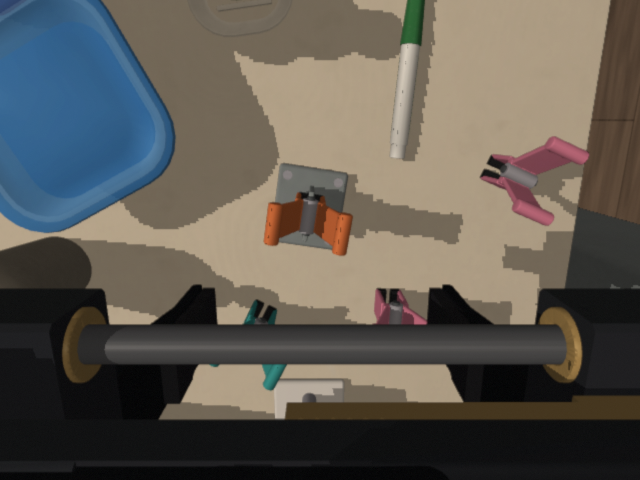

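Seen from above, the orange clip sits on its fin at (308,220) with the rolls at (272,225) and (342,233). Its centre is (0.5136, -0.220), the squeeze axis is at -8.7°, and the roll tops are at z 0.1095.

>>> move_arm(series=[[[0,-0.15,-0.4,0.08,-0.16,0,1],[0,0,-0.4,0,0,-0.5,1],[0,0,-0.3,0,0,-0.5,1],[0,0,0,0,0,-0.2,1],[0,0,0,0,0,0,1]]])

```text
time_s: 13.62
tcp_pos: [0.516, -0.2185, 0.213]
ee_rot: [[0.005, -0.988, 0.154], [-0.004, 0.154, 0.988], [-1.0, -0.006, -0.003]]
wrist_force: [0.1, 0.4, -0.3]
gripper_width: 0.996
```

Run:
```python
from h import *
s=state(); snap('wrist','w9')
z=np.load('pics/w9.npz');W=cloud(z['d'],z['K'],z['T']);p=z['p'].astype(int);v=np.mgrid[:480,:640][0]
hsv=cv2.cvtColor(z['p'],cv2.COLOR_RGB2HSV)
o=(hsv[...,0]>7)&(hsv[...,0]<20)&(hsv[...,1]>150)&(hsv[...,2]>80)&(z['d']>0)&(v<300)&(W[...,2]>.02)&(W[...,2]<.13)&(abs(W[...,1]+.21)<.08)&(abs(W[...,0]-.515)<.08)
Q=W[o]
print([np.round(q,2) for q in cv2.minAreaRect((Q[:,:2]*1000).astype(np.float32))],Q[:,2].max())
```

```text
t 13.62 tcp [ 0.516  -0.2185  0.213 ] x [ 0.0055 -0.004  -1.    ] yaw 171.16 F [ 0.1  0.4 -0.3] w 0.996
[array([ 514.05, -221.05]), array([26.57, 54.89]), np.float64(81.12)] 0.11010268835015266
```

View pics/w9.png

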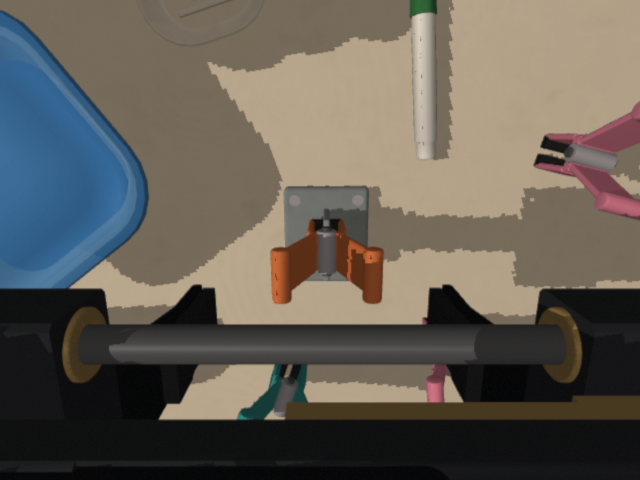

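>>> move_arm(series=[[[0,0,0,-0.04,-0.03,-0.4,1],[0,0,0,0,0,-0.4,1],[0,0,0,0,0,-0.1,1],[0,0,0,0,0,0,1]]])

```text
time_s: 14.18
tcp_pos: [0.5179, -0.221, 0.1646]
ee_rot: [[0.019, -0.988, 0.152], [-0.007, 0.151, 0.988], [-1.0, -0.02, -0.004]]
wrist_force: [0.5, -0.5, 0.4]
gripper_width: 1.001
```

Run:
```python
from h import *
s=state()
```

```text
t 14.18 tcp [ 0.5179 -0.221   0.1646] x [ 0.0194 -0.0074 -0.9998] yaw 171.29 F [ 0.5 -0.5  0.4] w 1.001
```

>>> move_arm(series=[[[0.04,0.1,0,-0.06,0.01,-0.1,1],[0,0,0,0,0,0,1]]])

```text
time_s: 14.42
tcp_pos: [0.5151, -0.2205, 0.1602]
ee_rot: [[0.008, -0.988, 0.151], [-0.002, 0.151, 0.989], [-1.0, -0.008, -0.001]]
wrist_force: [0.1, 0.0, -0.0]
gripper_width: 1.002
```

Run:
```python
from h import *
s=state()
```

```text
t 14.43 tcp [ 0.5151 -0.2205  0.1602] x [ 0.0081 -0.0021 -1.    ] yaw 171.3 F [ 0.1  0.  -0. ] w 1.002
```

>>> move_arm(series=[[[0,0.05,0,-0.02,0,-0.03,1],[0,0,0,0,0,0,0.65],[0,0,0,0,0,0,0.6],[0,0,0,0,0,0,0.6],[0,0,0,0,0,0,0.6],[0,0,0,0,0,0,0.6]]])

```text
time_s: 15.18
tcp_pos: [0.5143, -0.2208, 0.1597]
ee_rot: [[0.002, -0.989, 0.151], [-0.003, 0.151, 0.989], [-1.0, -0.003, -0.003]]
wrist_force: [-0.2, -0.1, 4.9]
gripper_width: 0.619
```

Run:
```python
from h import *
s=state()
```

```text
t 15.18 tcp [ 0.5143 -0.2208  0.1597] x [ 0.0025 -0.003  -1.    ] yaw 171.34 F [-0.2 -0.1  4.9] w 0.619
```

>>> move_arm(series=[[[0,0,0,0,0,0,0],[0,0,0,0,0,0,0],[0,0,0,0,0,0,0],[0,0,0,0,0,0,0],[0,0,0,0,0,0,0],[0,0,0,0,0,0,0],[0,0,0,0,0,0,0]]])

```text
time_s: 16.05
tcp_pos: [0.5166, -0.2216, 0.1652]
ee_rot: [[0.009, -0.989, 0.148], [-0.007, 0.148, 0.989], [-1.0, -0.01, -0.005]]
wrist_force: [0.8, 0.4, 2.8]
gripper_width: 0.299
```

Run:
```python
from h import *
s=state(); snap('wrist','w10')
```

```text
t 16.05 tcp [ 0.5166 -0.2216  0.1652] x [ 0.0093 -0.0065 -0.9999] yaw 171.49 F [0.8 0.4 2.8] w 0.299
```

View pics/w10.png

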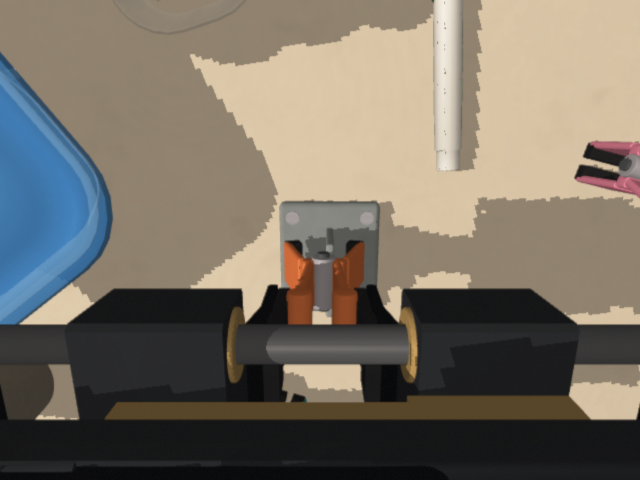

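The clip is squeezed open: both rolls are against the pads at (300,305) and (344,305), and the jaws are clear of the tab. I'll lift it slowly.

>>> move_arm(series=[[[0,0,0,0,0,0,0],[0,0,0,0,0,0.15,0],[0,0,0,0,0,0.2,0],[0,0,0,0,0,0.3,0],[0,0,0,0,0,0.4,0],[0,0,0,0,0,0.5,0],[0,0,0,0,0,0.5,0],[0,0,0,0,0,0.4,0],[0,0,0,0,0,0,0]]])

```text
time_s: 17.23
tcp_pos: [0.5146, -0.2211, 0.3199]
ee_rot: [[0.009, -0.989, 0.149], [-0.005, 0.149, 0.989], [-1.0, -0.01, -0.004]]
wrist_force: [0.5, -0.2, -1.4]
gripper_width: 0.295
```

Run:
```python
from h import *
s=state(); snap('wrist','w11'); snap('scene','c11')
cv2.imwrite('pics/c11z.png',cv2.resize(cv2.imread('pics/c11.png')[180:380,160:380],None,fx=3,fy=3,interpolation=cv2.INTER_CUBIC))
```

```text
t 17.23 tcp [ 0.5146 -0.2211  0.3199] x [ 0.009  -0.0054 -0.9999] yaw 171.43 F [ 0.5 -0.2 -1.4] w 0.295
```

View pics/w11.png

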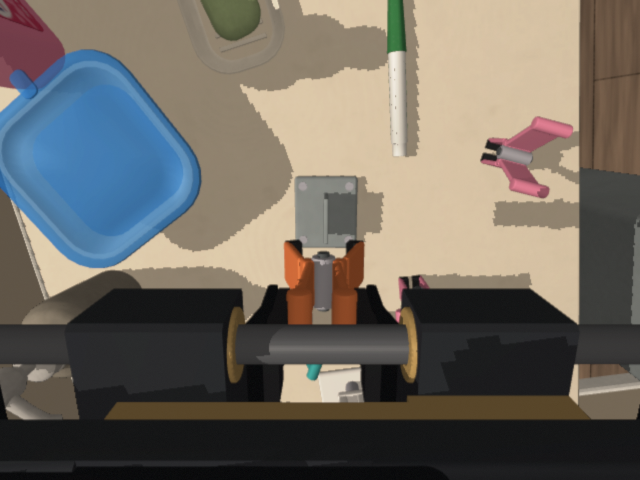

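View pics/c11z.png

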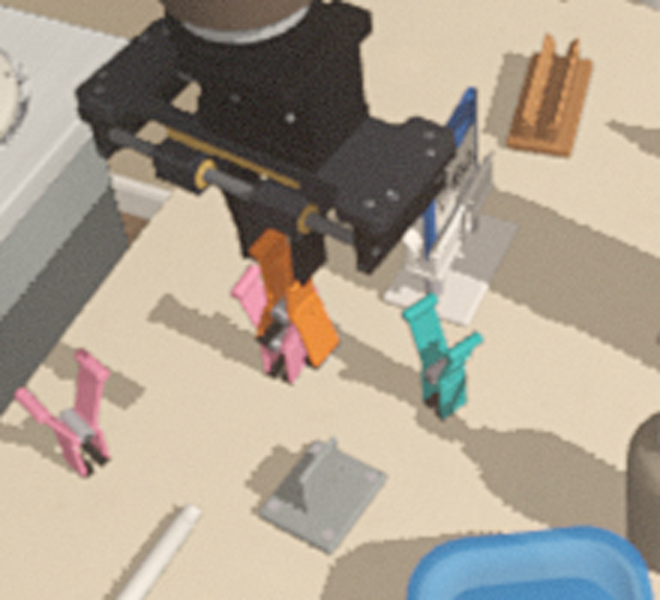

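The clip is off the fin and held gaping; the jaws show at (295,265) and (352,265), with the pin at (322,270). I'll measure it in the tool frame.

Run:
```python
from h import *
s=r.sense();R=s['ee_rot'];t=s['tcp_pos']
for n in ['w11','c11']:
    z=np.load(f'pics/{n}.npz');W=cloud(z['d'],z['K'],z['T']);L=(W-t)@R
    hsv=cv2.cvtColor(z['p'],cv2.COLOR_RGB2HSV)
    vol=(z['d']>0)&(L[...,0]>.03)&(L[...,0]<.165)&(abs(L[...,1])<.03)&(abs(L[...,2])<.03)
    o=vol&(hsv[...,0]>6)&(hsv[...,0]<20)&(hsv[...,1]>150)
    P=L[o];print(n,len(P),np.percentile(P,[0,1,50,99,100],axis=0).round(4).tolist())
    print([(round(a,3),P[abs(P[:,0]-a)<.004][:,1].min().round(4),P[abs(P[:,0]-a)<.004][:,1].max().round(4),P[abs(P[:,0]-a)<.004][:,2].min().round(4)) for a in np.arange(.04,.16,.008) if (abs(P[:,0]-a)<.004).sum()>3])
    if n[0]=='w':
        g=vol&~o&(hsv[...,1]<90)&(L[...,0]>.08)
        G=L[g];print('grey',len(G),np.percentile(G,[1,50,99],axis=0).round(4).tolist())
```

```text
w11 3908 [[0.05, -0.0219, -0.014], [0.051, -0.0208, -0.0135], [0.0761, -0.0043, -0.0083], [0.1365, 0.0219, 0.0096], [0.1398, 0.0229, 0.0122]]
[(np.float64(0.048), np.float64(-0.0123), np.float64(0.0124), np.float64(-0.0136)), (np.float64(0.056), np.float64(-0.0138), np.float64(0.0133), np.float64(-0.014)), (np.float64(0.064), np.float64(-0.0143), np.float64(0.0135), np.float64(-0.0132)), (np.float64(0.072), np.float64(-0.0115), np.float64(0.0132), np.float64(-0.0119)), (np.float64(0.08), np.float64(-0.0112), np.float64(0.0106), np.float64(-0.0117)), (np.float64(0.088), np.float64(-0.0091), np.float64(0.0091), np.float64(-0.0117)), (np.float64(0.096), np.float64(-0.0086), np.float64(0.0093), np.float64(-0.0117)), (np.float64(0.104), np.float64(-0.0128), np.float64(0.0133), np.float64(-0.0115)), (np.float64(0.112), np.float64(-0.0153), np.float64(0.0159), np.float64(-0.0115)), (np.float64(0.12), np.float64(-0.0176), np.float64(0.0186), np.float64(-0.0115)), (np.float64(0.128), np.float64(-0.02), np.float64(0.0213), np.float64(-0.0114)), (np.float64(0.136), np.float64(-0.0219), np.float
[... 562 characters left out ...]
p.float64(0.0054), np.float64(-0.0117)), (np.float64(0.08), np.float64(-0.0138), np.float64(0.0058), np.float64(-0.0111)), (np.float64(0.088), np.float64(-0.0125), np.float64(0.0046), np.float64(-0.0119)), (np.float64(0.096), np.float64(-0.0135), np.float64(0.0058), np.float64(-0.012)), (np.float64(0.104), np.float64(-0.0158), np.float64(0.0066), np.float64(-0.0117)), (np.float64(0.112), np.float64(-0.0184), np.float64(0.0097), np.float64(-0.011)), (np.float64(0.12), np.float64(-0.0214), np.float64(0.0142), np.float64(-0.0108)), (np.float64(0.128), np.float64(-0.0241), np.float64(0.0176), np.float64(-0.0116)), (np.float64(0.136), np.float64(-0.0248), np.float64(0.0172), np.float64(-0.0121))]
```

>>> move_arm(series=[[[0,0,0,0,0,0.35,0],[0,0,0.3,0,0.5,0,0],[0,0,0.3,0,0.8,0,0],[0,0,0.3,0,0.8,0,0],[0,0,0.2,0,0.8,0,0],[0,0,0,0,0.5,0,0],[0,0,0,0,0.2,0,0],[0,0,0,0,0,0,0]]])

```text
time_s: 18.32
tcp_pos: [0.5083, 0.0012, 0.3248]
ee_rot: [[-0.022, -1.0, -0.005], [-0.004, -0.005, 1.0], [-1.0, 0.022, -0.004]]
wrist_force: [-0.7, -0.4, -0.1]
gripper_width: 0.299
```

Run:
```python
from h import *
s=state()
```

```text
t 18.32 tcp [0.5083 0.0012 0.3248] x [-0.0218 -0.0039 -0.9998] yaw 180.3 F [-0.7 -0.4 -0.1] w 0.299
```

Correct the tilt and position before going down.

>>> move_arm(series=[[[0.03,-0.13,0,0.09,0.13,0.1,0],[0,0,0,0,0,0,0],[0,0,0,0,0,0,0]]])

```text
time_s: 18.7
tcp_pos: [0.5141, 0.0074, 0.3307]
ee_rot: [[-0.004, -1.0, -0.002], [-0.0, -0.002, 1.0], [-1.0, 0.004, -0.0]]
wrist_force: [-0.4, 0.1, -0.6]
gripper_width: 0.297
```

```bash
cat >> h.py <<'E'
def clipview(n):
    s=state(); snap('wrist',n); z=np.load(f'pics/{n}.npz');W=cloud(z['d'],z['K'],z['T']);R=s['ee_rot'];t=s['tcp_pos'];L=(W-t)@R
    hsv=cv2.cvtColor(z['p'],cv2.COLOR_RGB2HSV);v=np.mgrid[:480,:640][0];p=z['p'].astype(int)
    vol=(z['d']>0)&(L[...,0]>.03)&(L[...,0]<.165)&(abs(L[...,1])<.03)&(abs(L[...,2])<.03)
    P=L[vol&(hsv[...,0]>6)&(hsv[...,0]<20)&(hsv[...,1]>150)]
    for a in (.112,.12,.128,.136):
        q=P[abs(P[:,0]-a)<.004]
        if len(q)>3: print('jaw',a,q[:,1].min().round(4),q[:,1].max().round(4),'mid world',(t+R@np.array([a,(q[:,1].min()+q[:,1].max())/2,q[:,2].min()+.012])).round(4))
    print('max depth',P[:,0].max().round(4),'roll top',P[:,0].min().round(4))
    b=(p[...,2]>p[...,0]+25)&(z['d']>0)&(abs(W[...,0]-.514)<.03)&(abs(W[...,1]-.01)<.06)&(W[...,2]>.05)&(W[...,2]<.2)&(v<300)
    Q=W[b];T=Q[Q[:,2]>.145]
    if len(T)>5: print('card top z',np.median(T[:,2]).round(4),'x',T[:,0].min().round(4),T[:,0].max().round(4),'y',T[:,1].min().round(4),T[:,1].max().round(4))
    return s
E
python3 - <<'E'
from h import *
clipview('w12')
E
```

```text
t 18.7 tcp [0.5141 0.0074 0.3307] x [-3.5e-03 -1.0e-04 -1.0e+00] yaw 180.12 F [-0.4  0.1 -0.6] w 0.297
jaw 0.112 -0.0142 0.0165 mid world [0.5126 0.0078 0.2187]
jaw 0.12 -0.0168 0.0191 mid world [0.5125 0.0079 0.2107]
jaw 0.128 -0.019 0.0215 mid world [0.5123 0.0081 0.2027]
jaw 0.136 -0.0212 0.0239 mid world [0.5122 0.0082 0.1947]
max depth 0.1416 roll top 0.0516
card top z 0.1498 x 0.5116 0.5188 y -0.0345 0.0157
```

View pics/w12.png

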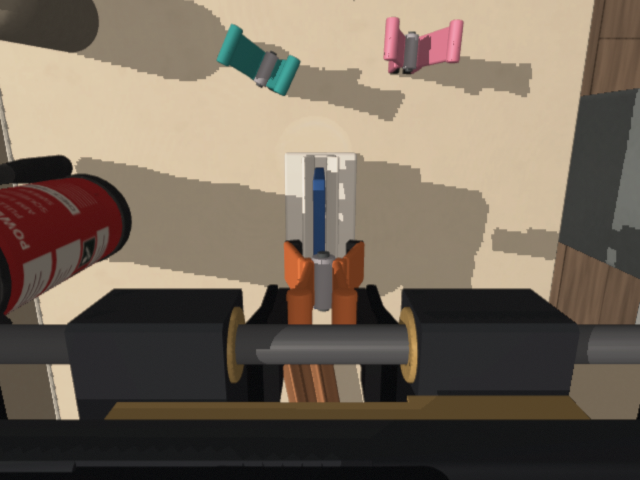

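>>> move_arm(series=[[[0,0,0,0.04,0.04,0,0],[0,0,0,0,0,-0.2,0],[0,0,0,0,0,-0.1,0],[0,0,0,0,0,0,0]]])

```text
time_s: 19.25
tcp_pos: [0.5163, 0.0093, 0.3109]
ee_rot: [[-0.005, -1.0, -0.001], [-0.0, -0.001, 1.0], [-1.0, 0.005, -0.0]]
wrist_force: [0.2, 0.1, -0.0]
gripper_width: 0.293
```

Run:
```python
from h import *
clipview('w13')
```

```text
t 19.25 tcp [0.5163 0.0093 0.3109] x [-4.7e-03 -2.0e-04 -1.0e+00] yaw 180.06 F [ 0.2  0.1 -0. ] w 0.293
jaw 0.112 -0.0143 0.0164 mid world [0.5147 0.0099 0.1989]
jaw 0.12 -0.0167 0.019 mid world [0.5146 0.0099 0.1909]
jaw 0.128 -0.0191 0.0216 mid world [0.5145 0.0099 0.1829]
jaw 0.136 -0.0209 0.0238 mid world [0.5142 0.01   0.1749]
max depth 0.1402 roll top 0.0509
card top z 0.1499 x 0.5115 0.5189 y -0.0345 0.0104
```

View pics/w13.png

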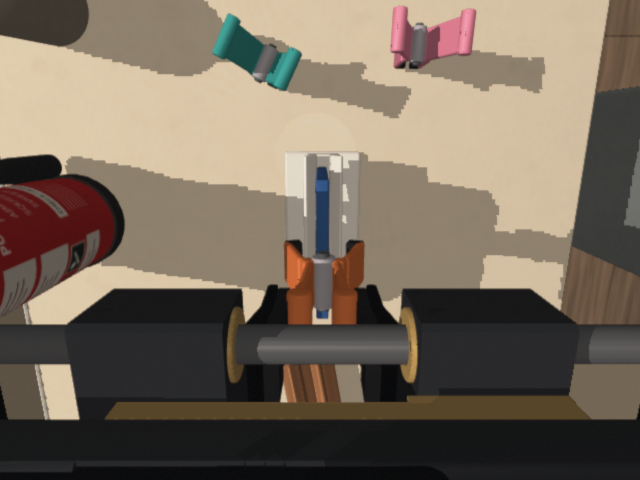

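>>> move_arm(series=[[[0,0,0,0.01,0.01,-0.15,0],[0,0,0,0,0,-0.15,0],[0,0,0,0,0,-0.12,0],[0,0,0,0,0,0,0]]])

```text
time_s: 19.8
tcp_pos: [0.5169, 0.01, 0.284]
ee_rot: [[-0.005, -1.0, -0.001], [-0.0, -0.001, 1.0], [-1.0, 0.005, -0.0]]
wrist_force: [-0.9, -0.4, -0.0]
gripper_width: 0.298
```

Run:
```python
from h import *
clipview('w14')
```

```text
t 19.8 tcp [0.5169 0.01   0.284 ] x [-4.6e-03 -2.0e-04 -1.0e+00] yaw 180.06 F [-0.9 -0.4 -0. ] w 0.298
jaw 0.112 -0.0147 0.0162 mid world [0.5156 0.0106 0.172 ]
jaw 0.12 -0.0169 0.0189 mid world [0.5154 0.0106 0.164 ]
jaw 0.128 -0.0193 0.0214 mid world [0.5153 0.0107 0.156 ]
jaw 0.136 -0.0215 0.0237 mid world [0.5152 0.0108 0.148 ]
max depth 0.1414 roll top 0.0511
card top z 0.1501 x 0.5117 0.5194 y -0.0346 0.0035
```

View pics/w14.png

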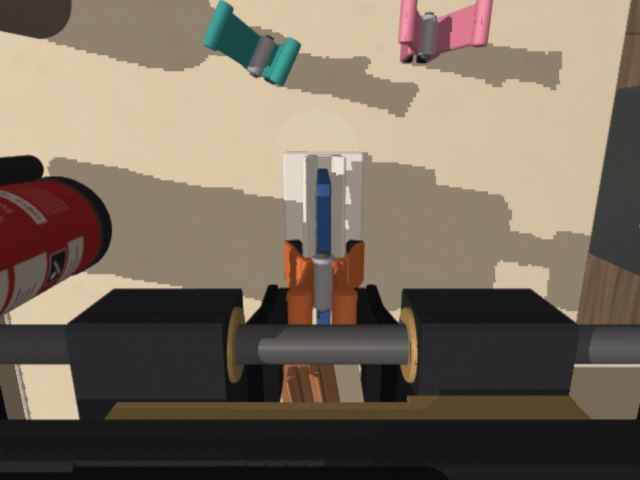

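>>> move_arm(series=[[[0,0,0,0,0,-0.06,0],[0,0,0,0,0,0,0],[0,0,0,0,0,0,0]]])

```text
time_s: 20.23
tcp_pos: [0.5175, 0.0101, 0.2812]
ee_rot: [[-0.002, -1.0, -0.001], [0.0, -0.001, 1.0], [-1.0, 0.002, 0.0]]
wrist_force: [-0.3, -0.4, -0.6]
gripper_width: 0.296
```

Run:
```python
from h import *
clipview('w15'); snap('scene','c15'); snap('side','s15')
a=cv2.resize(cv2.imread('pics/c15.png')[180:300,240:400],(640,480),interpolation=cv2.INTER_CUBIC); cv2.imwrite('pics/c15z.png',a)
cv2.imwrite('pics/s15z.png',cv2.resize(cv2.imread('pics/s15.png')[170:310,230:450],(660,420),interpolation=cv2.INTER_CUBIC))
```

```text
t 20.23 tcp [0.5175 0.0101 0.2812] x [-2.3e-03  2.0e-04 -1.0e+00] yaw 180.08 F [-0.3 -0.4 -0.6] w 0.296
jaw 0.112 -0.0141 0.0165 mid world [0.516  0.0108 0.1692]
jaw 0.12 -0.0166 0.0189 mid world [0.516  0.0108 0.1612]
jaw 0.128 -0.0187 0.0218 mid world [0.5157 0.0107 0.1532]
jaw 0.136 -0.0209 0.024 mid world [0.5156 0.0109 0.1452]
max depth 0.1415 roll top 0.0514
card top z 0.1497 x 0.5113 0.5188 y -0.0345 0.0037
```

View pics/c15z.png

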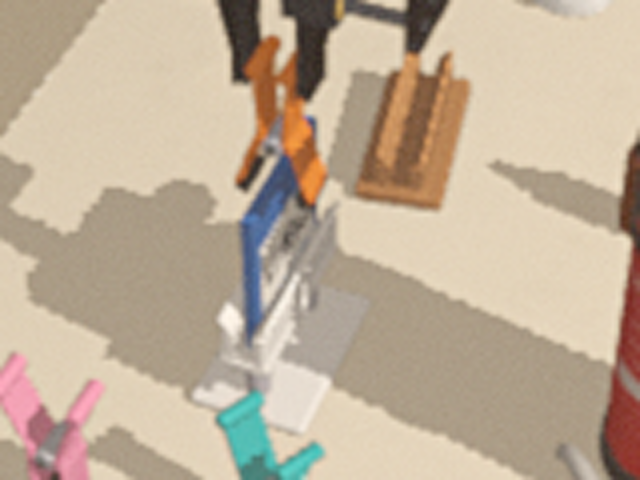

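View pics/s15z.png

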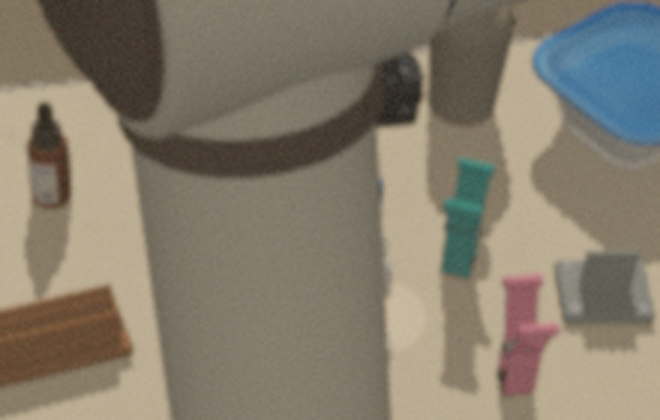

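The scene view shows an orange jaw on each side of the card's top edge, near the middle of its length: left tip at (243,183), right tip at (315,200). As an independent check I'll compare with the scene depth.

Run:
```python
from h import *
s=state()
z=np.load('pics/c15.npz');W=cloud(z['d'],z['K'],z['T']);p=z['p'].astype(int);hsv=cv2.cvtColor(z['p'],cv2.COLOR_RGB2HSV)
near=(z['d']>0)&(abs(W[...,0]-.514)<.05)&(abs(W[...,1]-.01)<.06)
b=near&(p[...,2]>p[...,0]+20)&(W[...,2]>.145)&(W[...,2]<.17)
o=near&(hsv[...,0]>6)&(hsv[...,0]<20)&(hsv[...,1]>130)&(W[...,2]>.12)&(W[...,2]<.26)
print('card',b.sum(),np.percentile(W[b],[2,50,98],axis=0).round(4).tolist())
Q=W[o];print('clip',len(Q),np.percentile(Q,[1,50,99],axis=0).round(4).tolist())
for h in (.142,.15,.158,.166):
    q=Q[abs(Q[:,2]-h)<.004]
    if len(q): print(h,len(q),q[:,0].min().round(4),q[:,0].max().round(4),q[:,1].min().round(4),q[:,1].max().round(4))
```

```text
t 20.38 tcp [0.5174 0.0101 0.2812] x [-2.5e-03  2.0e-04 -1.0e+00] yaw 180.07 F [ 0.5 -0.2 -1.2] w 0.3
card 75 [[0.5146, -0.0343, 0.1456], [0.5191, -0.0112, 0.149], [0.5227, 0.0348, 0.1515]]
clip 346 [[0.5006, -0.0044, 0.1421], [0.5267, 0.0027, 0.1895], [0.5402, 0.0208, 0.2292]]
0.142 17 0.4971 0.5404 -0.0023 0.0194
0.15 29 0.4999 0.5403 -0.0031 0.0186
0.158 27 0.5024 0.5375 -0.0029 0.0166
0.166 27 0.5051 0.5351 -0.0041 0.018
```

>>> move_arm(series=[[[0,0,0,-0.01,0,-0.06,0],[0,0,0,0,0,0,0],[0,0,0,0,0,0,0]]])

```text
time_s: 20.75
tcp_pos: [0.5168, 0.0101, 0.2773]
ee_rot: [[-0.002, -1.0, -0.001], [0.0, -0.001, 1.0], [-1.0, 0.002, 0.0]]
wrist_force: [0.5, -0.0, -0.6]
gripper_width: 0.297
```

Run:
```python
from h import *
clipview('w16')
cv2.imwrite('pics/w16z.png',cv2.resize(cv2.imread('pics/w16.png')[150:330,230:420],None,fx=3,fy=3,interpolation=cv2.INTER_CUBIC))
```

```text
t 20.75 tcp [0.5168 0.0101 0.2773] x [-2.4e-03  2.0e-04 -1.0e+00] yaw 180.07 F [ 0.5 -0.  -0.6] w 0.297
jaw 0.112 -0.014 0.0164 mid world [0.5153 0.0108 0.1653]
jaw 0.12 -0.0166 0.0192 mid world [0.5152 0.0108 0.1573]
jaw 0.128 -0.0189 0.0217 mid world [0.5151 0.0107 0.1493]
jaw 0.136 -0.0207 0.0241 mid world [0.5147 0.0109 0.1413]
max depth 0.1403 roll top 0.0514
card top z 0.1496 x 0.5112 0.5186 y -0.0345 0.0028
```

View pics/w16z.png

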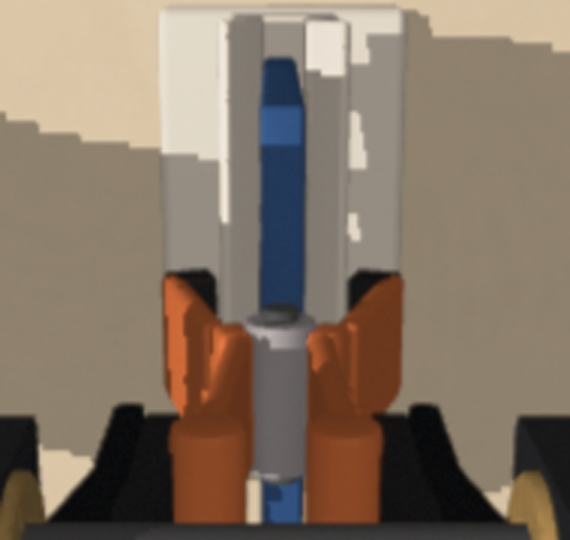

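The card lies midway between the two black jaw pads, at about (190,290) and (375,290) in this crop, with a clear gap on both sides. Clip mid x is 0.5150 and card mid x is 0.5149; clip y is 0.0108 and card y is 0.0105. The tips are about 16–18 mm below the card's top edge, so I'm handing in.

Run:
```python
from h import *
print(r.finish_job()); state()
```

```text
the job is handed in; nothing more can be done
None
the job is handed in; nothing more can be done
```

The card is in the stand's groove and released. The orange clip is off its fin, and I'm holding it squeezed open around the middle of the card's top edge. I handed the job in at about 21 s of the 64 s allowed.

**Card:** it went down until it met the groove floor (about 7 N back on the wrist), and it stayed upright after release. Its top edge is at z ≈ 0.150 m, which is the fully-down height. The final measurements put it within about 1 mm of the stand's centre.

**Clip:** the last wrist picture shows:
- Clip and card centres agree to within about 0.5 mm in x and y.
- The jaw tips reach roughly 16 mm below the card's top edge. The lowest visible orange gives at least 12 mm; the black pad tips below that are inferred from the given dimensions.
- There is a clear gap on each side of the card, and the wrist force is near zero.

**Disagreements and limits:**
- The scene camera sits about 4 mm off the wrist camera in absolute x, but it showed the same centring of the clip over the card, taken just before a last 4 mm lowering.
- The side camera was blocked by the arm, so it gave no check of the clip.
- The gripper reads about 26 mm over the rolls, slightly under the stated 28 mm, so I take the clip to be fully open.

The arm did not touch the other things on the worktop or the look-alikes at any point I could see.

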